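# Wedge a wax bar tight in the cut-off jig

### The arm

A 7-joint arm with a two-finger parallel gripper is mounted at the origin on a cart in front of the work surface, level with it; the furniture and walls round the work are solid. World frame = base frame: x ahead of the robot, y to its left, z up, the work surface at z = 0. Lengths are in m, angles in rad, forces in N, time in s.
With the tool pointing down it reaches from about 0.35 to 0.9 m from the base axis. Payload 8.1 kg.
Tool frame: the origin (TCP) lies at the very end of the fingers, on their centre line; the grasp point (between the pads) lies 19 mm behind it (arm.tcp_to_grasp is the z of the grasp point in the tool frame, in m); z points along the fingers, y is the line along which they close (so a half turn about z gives the same grasp; the last joint's range is limited). The gripper opens to 92 mm and grips with 3 to 60 N. Pads are 19 mm wide; open, the fingers measure 130 mm over their backs; the gripper's body (75 mm by 190 mm) begins 47 mm behind the grasp point.
Start: joints at [1.13, 0.434, 0.025, 1.573, -0.012, 1.134, -0.075], TCP at [0.207, -0.59, 0.227] pointing down, gripper open.
Joint ranges: [-2.62, 2.62], [-0.44, 2.09], [-1.27, 1.32], [0.08, 2.57], [-1.32, 4.46], [0.12, 2], [-2.74, 2.74]. Speed limits (rad/s): [2.22, 2.22, 3.01, 3.01, 3.14, 3.14, 3.14].

### API

Orientations are given as a rotation vector (axis times angle).
In Python, from cell import readout, vision, sign_off, arm gives the robot as it stands. The module is installed in compiled form; this text tells all that it offers.
- The arm moves only by the shell command python3 -m creep 'ROWS' [FORCE]. ROWS is JSON, a list of rows, each a list of 5 numbers: the shift along the tool's x, y, z in units of 4 cm (1.0 is 4 cm), then the turn about the tool's z in units of 4 degrees (1.0 is 4 degrees), then the opening, from 0 (shut) to 1 (fully open). A call has 1 to 12 rows; each row shifts and turns the commanded pose from where the row before left it, along the tool's axes as they then stand; what a row does not reach is not made up. A row lasts 1/8 s, in which the tool goes at most 62.5 mm and 10.7 degrees, less where a joint would pass 70% of its speed; a pose out of reach is approached as far as the arm can. A call with a number of a shift or a turn outside -1 to 1 is refused whole. A call with a gripper value outside its range is refused whole. The fingers move at their own pace and stop on an object; FORCE is the grip in N (left out, the last holds). Time passes only in rows, so rows that do not move let the fingers close. It gives the time, the measured TCP pose, the force, the opening and the grip force at its end, in the units of the state.
- readout.observe(): the state, without advancing time (a new reading comes with each control period).
- vision.get_image(name): name is "scene" or "top" or "wrist"; returns a dict with "pixels" (420x560x3 uint8, blue, green, red), "z_map" (420x560 float32, m along the optical axis (not along the pixel's ray), 0 where there is no reading), "camera_matrix" (3x3 intrinsics, pixels), "position" and "rotation" of the camera in the world. Camera axes: x right, y up, looking along -z (the intrinsics and any distortion apply to the point x, -y, -z); pixel columns grow to the right and rows downward; lengths in m; the calibration is good to about 2 mm. A picture is of the moment at which its call begins.
- sign_off(): hands the job in; it is judged then, once.
The state is a dict: "clock": time; "joints": joint angles; "dq": joint speeds; "joint_efforts": joint torques, N m; "position": TCP position; "ee_rot": TCP orientation; "force": force on the tool from outside, world axes, zero at the start; "ft_torque": the same for the moment, N m; "width": opening from 0.0 (shut) to 1.0 (fully open); "gripper_force": force on a finger pad.
Only numpy, scipy, OpenCV 4.12 (cv2) and the standard library are available. Lean on these libraries where they do the work, as an engineer would, in place of code of your own. Each camera call takes 0.05 s, during which the arm holds its last target. There are 200 camera calls.

### The job

Get the wax bar ready for sawing: slide it flat along the channel of the little cut-off jig, under the bridge, until it stands against the length stop. Then lay the wooden wedge flat side down on top of the bar and push its thin end in under the bridge until it is jammed tight and stays so when you let go; push firmly but do not crush the wax, and leave the other things on the bench alone.

Things in the scene. Friction and masses are not known exactly. Their poses are not given: they have to be found in the camera images.
- jig: cut-off jig screwed to the bench: pale wooden board 176 (x) x 96 (y) x 12 mm, origin at the centre of its underside, on the bench top, x along the channel towards the stop. Two low guides (tops 20 mm above the bench) leave a channel 34 mm wide, centred on y = 0, open at the near end. A saw kerf crosses the guides 11 mm before the stop.
- stop_face (a point): foot of the length stop's face in the middle of the channel, on the board (jig x = +70, z = 12 mm); the stop is a wooden block 18 thick, its top 34 mm above the bench.
- bridge_foot (a point): point on the board (jig x = 7, y = 0, z = 12 mm) straight below the middle of the steel bridge, which is 24 (x) x 96 (y) mm (near face jig x = -5) on studs at y = +-37, nowhere over 76 mm above the bench. Under it a brass pad 44 mm wide slopes 1 in 10, falling to +x like the wedge. Nuts set its height, which is not measured: pad middle 48 to 51 mm above the bench (8 to 11 over the bar).
- wax_bar: bar of hard dark-red carving wax, 28 wide (own x) x 116 long (own y, -58 to +58 mm) x 28 mm high, about 85 g, lying flat on the bench; origin at the centre of its underside. Either end may go to the stop; home, its origin is at jig x = +12, z = 12 mm, its near end at jig x = -46 mm.
- wedge: pale hardwood wedge, 80 long (own x) x 22 wide (own y), origin at the centre of its flat underside; 6 mm thick at the nose (x = +40) rising 1 in 10 to 14 mm at the tail (x = -40); 25 g. On the bar it first touches the pad with its origin at jig x = -13 to +17 mm: feel for it. It then stiffens at once: 20 to 26 N on the tail jams it tight, over 31 N (pushing or pressing down) may crush the wax.
- bench_block: grooved black steel bench block, 108 x 92 x 26 mm, a bystander; origin at the centre of its underside
- straight_edge_block: small black steel plate with a bright strip, 111 x 60 x 22 mm, a bystander; origin at the centre of its underside
- masking_tape: roll of tape, 96 mm across, 25 mm high, a bystander; origin at the centre of its underside
- scriber: steel scriber with black handle, 8 x 138 x 8 mm, a bystander; origin at the centre of its underside
Things that resemble listed ones, but are neither listed nor needed, are in the scene too. There is more than one size of the wedge; the one meant has the size given above.

How it is judged:
By the outcome, as a careful person would: the job done as asked, in the order asked, and still so for the second after the job is handed in, with the robot touching nothing.
It also fails if it takes over 72 s, if anything falls off the work surface, if the arm or the gripper's body presses on something with over 40 N, if the wrist force passes 120 N, or if a joint passes its speed limit or range.

## Working session

There is one attempt and no reset: what is moved stays moved. The work goes in short steps, Python scripts to look and compute and a shell command to move; the robot and the scene stay as the last step left them, time stands still between calls to the robot, and variables do not carry over. Pictures are saved under pics/ and viewed, at most 10 in all, crops included, and the job is handed in when it is done.

```bash
mkdir -p pics; cat > h.py <<'E'
import numpy as np, cv2
from cell import readout, vision, arm
def grab(n):
    d=vision.get_image(n); return d
def cloud(d):
    z=d["z_map"]; K=d["camera_matrix"]; v,u=np.mgrid[:z.shape[0],:z.shape[1]]
    p=np.stack([(u-K[0][2])/K[0][0]*z,-(v-K[1][2])/K[1][1]*z,-z],-1)
    w=p@np.array(d["rotation"]).T+np.array(d["position"]); w[z==0]=np.nan; return w
E
python3 - <<'E'
from h import *
for n in("scene","top"):
    d=grab(n); cv2.imwrite(f"pics/{n}0.png",d["pixels"]); print(n,d["position"],d["camera_matrix"],np.array(d["rotation"]).round(3).tolist(),d.keys(), np.shape(d["rotation"]))
    np.save(n+"0.npy",cloud(d))
print(readout.observe(),arm.tcp_to_grasp)
E
```

```text
scene [-0.62003516 -0.61391604  0.90927218] [[469.90807266   0.         275.3254283 ]
 [  0.         469.90807266 206.69175462]
 [  0.           0.           1.        ]] [0.923, -0.519, -0.952] dict_keys(['pixels', 'z_map', 'camera_matrix', 'position', 'rotation']) (3,)Traceback (most recent call last):
  File "<stdin>", line 4, in <module>
  File "h.py", line 8, in cloud
    w=p@np.array(d["rotation"]).T+np.array(d["position"]); w[z==0]=np.nan; return w
      ~~~~~~~~~~~~~~~~~~~~~~~~~~~^~~~~~~~~~~~~~~~~~~~~~~~
ValueError: operands could not be broadcast together with shapes (420,560) (3,)
```

View pics/scene0.png

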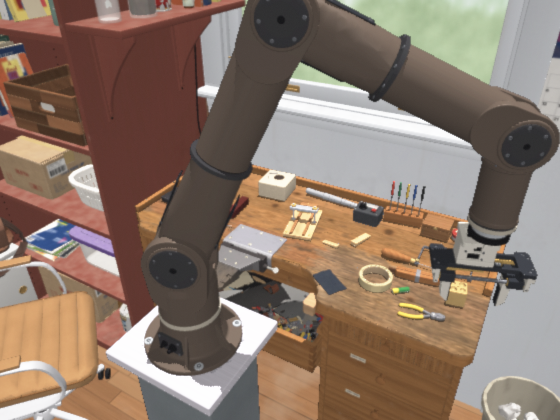

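The scene view shows the jig at about (303,220), two wedges near (330,243) and (361,240), and the dark-red bar near (238,208). The camera rotation is a rotation vector, so I'll fix the helper.

```bash
sed -i 's/np.array(d\["rotation"\]).T/cv2.Rodrigues(np.array(d["rotation"]))[0].T/' h.py
python3 - <<'E'
from h import *
for n in("top",):
    d=grab(n); cv2.imwrite(f"pics/{n}0.png",d["pixels"]); print(n,d["position"],d["camera_matrix"][0],d["rotation"])
    np.save(n+"0.npy",cloud(d)); np.save(n+"0i.npy",d["pixels"])
print(readout.observe(),arm.tcp_to_grasp)
E
```

```text
top [0.34013941 0.09289846 1.05301685] [401.72297046   0.         282.87613556] [ 0.14592037 -0.15489323 -1.58038809]
{'clock': 0.1, 'joints': array([ 1.13043145,  0.43514292,  0.02497516,  1.57398623, -0.01159957,
        1.13404111, -0.07509272]), 'dq': array([-1.13762983e-03, -2.23257084e-04,  4.38835275e-05, -1.97834760e-03,
       -3.24637873e-04, -5.45508809e-04,  2.14603651e-03]), 'joint_efforts': array([ 3.64868545e-03, -6.69123602e+01,  9.88340713e-01, -3.15147901e+01,
       -6.05049846e-02,  3.73607164e-02,  7.75411104e-05]), 'position': array([ 0.20690681, -0.58926625,  0.22603763]), 'ee_rot': array([-3.09554989e+00, -5.27710925e-01,  5.79024300e-04]), 'force': array([ 0.95468314, -0.24094791,  0.2181034 ]), 'ft_torque': array([-0.03730702, -0.0265865 ,  0.05497853]), 'gripper_force': 0.0, 'width': 0.999205487255576} -0.0188
```

View pics/top0.png

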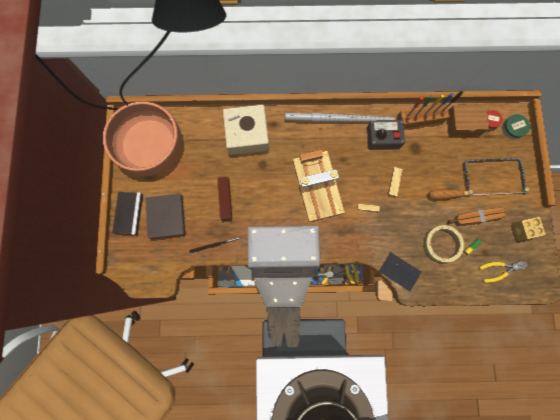

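The top view (image up = +x, left = +y) shows the jig at (318,185) with its stop at (314,157). The bar is at (224,198). The long wedge is at (396,182) and a short look-alike at (368,208).

```bash
python3 - <<'E'
from h import *
im=np.load("top0i.npy"); P=np.load("top0.npy")
b,g,r=[im[...,i].astype(int) for i in range(3)]
hsv=cv2.cvtColor(im,cv2.COLOR_BGR2HSV)
def rep(name,box,m):
    x0,x1,y0,y1=box; k=np.zeros(m.shape,bool); k[y0:y1,x0:x1]=m[y0:y1,x0:x1]
    k=k&np.isfinite(P[...,2])
    p=P[k]; (c,s,a)=cv2.minAreaRect((p[:,:2]*1000).astype(np.float32))
    print(name,k.sum(),np.round(c,1),np.round(s,1),round(a,1),"z",np.percentile(p[:,2]*1000,[5,50,95]).round(1))
bz=P[195:215,265:285]; print("bench z",np.nanmedian(bz[...,2]))
h=P[...,2]
rep("bar h",(205,245,165,230),h>.012); rep("wedge",(380,410,160,203),h>.004); rep("wedgeS",(352,385,198,218),h>.004)
rep("wedge c",(380,410,160,203),(r>170)&(g>120)); rep("wedgeS c",(352,385,198,218),(r>170)&(g>120))
rep("jig",(280,350,140,225),h>.006)
rep("bridge",(280,350,140,225),h>.055)
rep("guides",(280,350,140,225),(h>.006)&(h<.03))
for n,box in dict(vise=(240,325,222,290),bowl=(100,185,95,190),white=(215,275,100,160),blk=(365,410,115,155)).items(): rep(n,box,h>.01)
print([int(x) for x in np.nanmax(h[222:290,240:325],axis=1)*1000][::6])
E
```

```text
bench z -0.002096522049668592
bar h 508 [556.1 239.9] [117.1  29.3] 4.5 z [22.1 27.6 30.9]
wedge 242 [ 595.  -215.5] [23.4 78.7] 73.7 z [ 5.4 10.2 15.2]
wedgeS 110 [ 526.6 -139.6] [53.2 16.1] 81.5 z [ 4.5  7.3 10.8]
wedge c 255 [ 598.6 -216.4] [42.3 83.7] 64.8 z [-2.3  9.5 14.9]
wedgeS c 200 [ 528.6 -135.8] [73.3 48.8] 84.3 z [-4.5  4.2 10.3]
jig 2415 [587.6  -8. ] [176.2  96.2] 13.0 z [ 9.2 13.6 66.1]
bridge 365 [594.4  -6.4] [25.3 95.7] 13.9 z [60.9 64.9 72.2]
guides 1894 [587.6  -8. ] [176.1  96.2] 13.0 z [ 9.  12.6 21.3]Traceback (most recent call last):
  File "<stdin>", line 17, in <module>
  File "<stdin>", line 9, in rep
    return _quantile_unchecked(
        a, q, axis, out, overwrite_input, method, keepdims, weights)
    return _ureduce(a,
                    func=_quantile_ureduce_func,
    ...<5 lines>...
                    overwrite_input=overwrite_input,
                    method=method)
    r = func(a, **kwargs)
    result = _quantile(arr,
                       quantiles=q,
    ...<2 lines>...
                       out=out,
                       weights=wgt)
    slices_having_nans = np.isnan(arr[-1, ...])
                                  ~~~^^^^^^^^^
IndexError: index -1 is out of bounds for axis 0 with size 0
```

```bash
cat >> h.py <<'E'
def go(x,y,z,yaw):
    "mm, deg: first the turn, then shift in units (tool pointing down)"
    s=readout.observe(); R=cv2.Rodrigues(s["ee_rot"])[0]; y0=np.degrees(np.arctan2(R[1,0],R[0,0]))
    t=(y0-yaw+180)%360-180
    Rn=R@cv2.Rodrigues(np.array([0,0,np.radians(t)]))[0]
    d=Rn.T@(np.array([x,y,z])/1000-s["position"])/.04
    print("t %.2f"%s["clock"],"pos",(s["position"]*1000).round(1),"yaw %.2f"%y0,"tilt %.2f"%np.degrees(np.arccos(-R[2,2])),"F",s["force"].round(1),"w %.3f g %.1f"%(s["width"],s["gripper_force"]))
    print("turn units %.2f"%(t/4),"then shift units",d.round(3))
E
python3 - <<'E'
from h import *
P=np.load("top0.npy"); h=P[...,2]
k=np.zeros(h.shape,bool);k[160:203,380:410]=1;k&=h>.004;p=P[k]*1000
c=np.array([595,-215.5]);a=np.radians(-16.3);s=(p[:,:2]-c)@[np.cos(a),np.sin(a)]
for l in range(-40,40,10):
    q=p[(s>=l)&(s<l+10),2]; print(l,np.median(q).round(1),len(q))
print("vise",np.nanpercentile(h[230:262,252:316],[0,50,100]))
go(520,-30,300,13)
E
```

```text
-40 13.2 35
-30 12.4 31
-20 11.5 31
-10 11.0 28
0 9.4 33
10 8.6 28
20 8.3 30
30 7.1 26
vise [-0.00281826  0.00345899  0.00969311]
t 0.10 pos [ 206.9 -589.3  226. ] yaw 19.35 tilt 0.08 F [ 1.  -0.2  0.2] w 0.999 g 0.0
turn units 1.59 then shift units [ 10.771 -11.865  -1.836]
```

```bash
python3 -m creep '[[0.6,-0.2,-0.4,0.8,0.6],[0.8,-0.6,-0.5,0.8,0.6],[0.8,-0.8,-0.5,0,0.6],[0.8,-0.8,-0.4,0,0.6],[0.9,-0.8,0,0,0.6],[0.9,-0.9,0,0,0.6],[0.9,-0.9,0,0,0.6],[0.9,-0.9,0,0,0.6],[0.9,-0.9,0,0,0.6],[0.9,-0.9,0,0,0.6],[0.9,-0.9,0,0,0.6],[0.9,-0.9,0,0,0.6]]'; python3 -c "
from h import *
go(520,-30,300,13)"
```

```text
clock: 1.6
position: [0.5167, -0.1228, 0.2985]
ee_rot: [3.122, 0.354, -0.001]
force: [0.3, -0.4, -0.4]
width: 0.597
gripper_force: 0.0
t 1.60 pos [ 516.7 -122.8  298.5] yaw 12.93 tilt 0.02 F [ 0.3 -0.4 -0.4] w 0.597 g 0.0
turn units -0.02 then shift units [ 0.603 -2.242 -0.037]
```

```bash
python3 -m creep '[[0.3,-0.8,0,0,0.6],[0.2,-0.8,0,0,0.6],[0.1,-0.6,0,0,0.6],[0,0,0,0,0.6],[0,0,0,0,0.6]]'; python3 -c "
from h import *
d=grab('wrist'); cv2.imwrite('pics/w0.png',d['pixels']); P=cloud(d); np.save('w0.npy',P); np.save('w0i.npy',d['pixels'])
h=P[...,2]
print(d['position'])
k=(h>.006)&(h<.09)
n,L,st,c=cv2.connectedComponentsWithStats(k.astype(np.uint8))
for i in range(1,n):
    if st[i,4]>500:
        p=P[L==i]*1000; print(st[i],cv2.minAreaRect(p[:,:2].astype(np.float32)),np.percentile(p[:,2],[2,50,98]).round(1))
go(519,237,120,4.5)"
```

```text
clock: 2.22
position: [0.5198, -0.0341, 0.2985]
ee_rot: [3.121, 0.353, -0.001]
force: [1.2, -0.8, 1.1]
width: 0.602
gripper_force: 0.0
[ 0.59293151 -0.01746722  0.4567587 ]
[ 399    0  161   77 8249] ((728.3388671875, -234.92428588867188), (85.44705963134766, 181.21803283691406), 4.020904064178467) [ 9.9 49.9 67.9]
[  224    35    88   150 11595] ((586.6975708007812, -8.484321594238281), (175.1870574951172, 96.19620513916016), 12.901922225952148) [10.8 13.3 71. ]
[  45   41   38  104 3410] ((555.5223388671875, 239.60690307617188), (115.7373046875, 31.184354782104492), 4.948001384735107) [ 7.3 28.  30.2]
[ 402  115   49   63 1089] ((594.5806884765625, -216.0405731201172), (23.80458641052246, 79.66629028320312), 73.95323181152344) [ 6.4 10.2 14.8]
[ 476  183   84   29 1418] ((559.5210571289062, -358.22552490234375), (37.3868522644043, 118.0084457397461), 11.900430679321289) [ 9.7 21.8 28.1]
[ 486  238   74   26 1260] ((493.45257568359375, -393.3244934082031), (32.95949935913086, 97.00479125976562), 4.247386932373047) [ 6.8 21.9 24.3]
t 2.27 pos [519.8 -34.4 298.5] yaw 12.86 tilt 0.04 F [0.1 0.8 0.1] w 0.597 g 0.0
turn units 2.09 then shift units [ 0.513 -6.768  4.459]
```

View pics/w0.png

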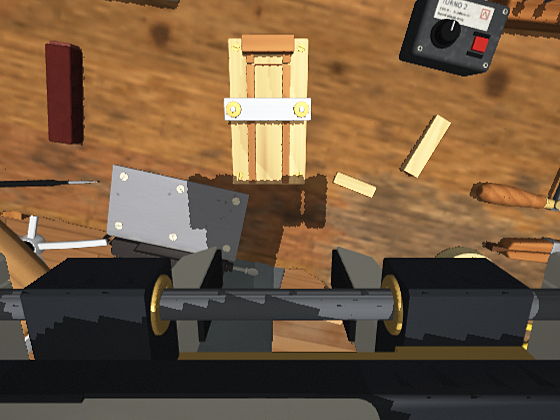

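The wrist view agrees with the top camera within about 1 mm: jig at (268,110), bar at (65,92), long wedge at (427,146). Next, the bar.

```bash
python3 -m creep '[[0.1,-0.8,0,1,0.6],[0.1,-0.8,0.2,1,0.6],[0,-0.8,0.4,0,0.6],[0,-0.8,0.6,0,0.6],[0,-0.8,0.6,0,0.6],[0.1,-0.8,0.6,0,0.6],[0.1,-0.8,0.6,0,0.6],[0.1,-0.6,0.6,0,0.6],[0,-0.4,0.5,0,0.6],[0,-0.2,0.3,0,0.6],[0,0,0,0,0.6]]'; python3 -c "
from h import *
go(519,237,13,4.7)"
```

```text
clock: 3.65
position: [0.5095, 0.2388, 0.122]
ee_rot: [3.138, 0.135, -0.002]
force: [-0.6, -0.7, 1.0]
width: 0.6
gripper_force: 0.0
t 3.65 pos [509.5 238.8 122. ] yaw 4.94 tilt 0.09 F [-0.6 -0.7  1. ] w 0.600 g 0.0
turn units 0.06 then shift units [0.238 0.062 2.725]
```

```bash
python3 -m creep '[[0.24,0.06,0.6,0.06,0.6],[0,0,0.8,0,0.6],[0,0,0.7,0,0.6],[0,0,0.4,0,0.6],[0,0,0.22,0,0.6],[0,0,0,0,0.3],[0,0,0,0,0.2],[0,0,0,0,0.2],[0,0,0,0,0.2],[0,0,0,0,0.2]]' 15; python3 -c "
from h import *
go(519,237,80,4.7)"
```

```text
clock: 4.9
position: [0.5198, 0.2382, 0.0146]
ee_rot: [-3.139, -0.129, -0.002]
force: [-0.9, -0.1, 5.9]
width: 0.313
gripper_force: 15.0
t 4.90 pos [519.8 238.2  14.6] yaw 4.71 tilt 0.06 F [-0.9 -0.1  5.9] w 0.313 g 15.0
turn units 0.00 then shift units [-0.02   0.027 -1.634]
```

```bash
python3 -m creep '[[0,0,-0.4,0,0.2],[0,0,-0.6,0,0.2],[0,0,-0.6,0,0.2],[0,0.2,-0.6,-0.5,0.2],[0,0.4,-0.4,-0.6,0.2],[0,0.6,0,-0.6,0.2],[0,0.7,0,-0.4,0.2],[0,0.8,0,0,0.2],[0,0.8,0,0,0.2],[0,0.8,0,0,0.2],[0,0.6,0,0,0.2],[0,0.4,0,0,0.2]]' 15; python3 -c "
from h import *
go(480.8,-32.7,60,13)"
```

```text
clock: 6.4
position: [0.5623, 0.0291, 0.1186]
ee_rot: [3.121, 0.357, 0.001]
force: [-0.1, 0.5, -1.3]
width: 0.313
gripper_force: 15.0
t 6.40 pos [562.3  29.1 118.6] yaw 13.04 tilt 0.03 F [-0.1  0.5 -1.3] w 0.313 g 15.0
turn units 0.01 then shift units [-2.334  1.047  1.465]
```

```bash
python3 -m creep '[[-0.5,0.2,0,0,0.2],[-0.7,0.3,0,0,0.2],[-0.7,0.3,0.2,0,0.2],[-0.43,0.25,0.4,0,0.2],[0,0,0.5,0,0.2],[0,0,0.3,0,0.2],[0,0,0,0,0.2],[0,0,0,0,0.2]]' 15; python3 -c "
from h import *
go(480.8,-32.7,27,13)
d=grab('scene'); I=cv2.resize(d['pixels'][180:270,240:380],None,fx=5,fy=5,interpolation=cv2.INTER_CUBIC); cv2.imwrite('pics/s1.png',I)
d=grab('wrist'); cv2.imwrite('pics/w1.png',d['pixels']); P=cloud(d)*1000; np.save('w1.npy',P)
hsv=cv2.cvtColor(d['pixels'],cv2.COLOR_BGR2HSV)
k=((hsv[...,0]<8)|(hsv[...,0]>172))&(hsv[...,1]>120)&(hsv[...,2]<140)&(P[...,2]>40)&(P[...,2]<80)
print(k.sum(),cv2.minAreaRect(P[k][:,:2].astype(np.float32)),np.percentile(P[k][:,2],[5,50,95]))
"
```

```text
clock: 7.4
position: [0.4815, -0.0311, 0.0624]
ee_rot: [-3.121, -0.36, -0.001]
force: [0.9, 0.1, -1.0]
width: 0.315
gripper_force: 15.0
t 7.40 pos [481.5 -31.1  62.4] yaw 13.15 tilt 0.04 F [ 0.9  0.1 -1. ] w 0.315 g 15.0
turn units 0.04 then shift units [-0.026  0.035  0.886]
14168 ((525.0066528320312, -21.494094848632812), (98.9054183959961, 28.96169662475586), 12.699748039245605) [74.84472986 76.10178481 77.16604698]
```

View pics/w1.png

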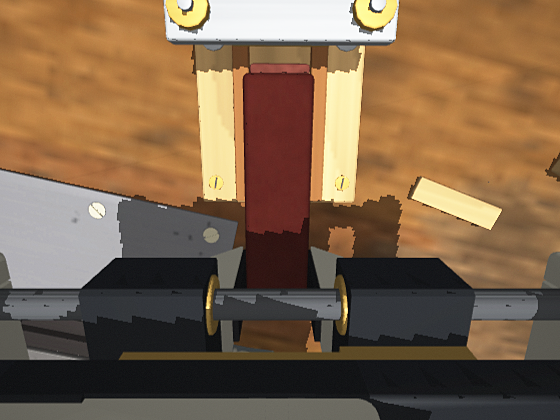

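The bar (pixel columns 246–313) hangs over the channel with its lead end just short of the bridge, about 1 mm to the left. I'll correct that and lower it.

```bash
python3 -m creep '[[0,0.03,0.2,0.04,0.2],[0,0,0.3,0,0.2],[0,0,0.2,0,0.2],[0,0,0.1,0,0.2],[0,0,0.05,0,0.2],[0,0,0,0,0.2]]'; python3 -c "
from h import *
go(480.8,-32.7,26.4,13)
d=grab('wrist'); P=cloud(d)*1000
hsv=cv2.cvtColor(d['pixels'],cv2.COLOR_BGR2HSV)
k=((hsv[...,0]<8)|(hsv[...,0]>172))&(hsv[...,1]>120)&(hsv[...,2]<140)&(P[...,2]>30)&(P[...,2]<50)
print(k.sum(),cv2.minAreaRect(P[k][:,:2].astype(np.float32)),np.percentile(P[k][:,2],[5,50,95]))
"
```

```text
clock: 8.25
position: [0.4812, -0.0327, 0.0279]
ee_rot: [3.122, 0.354, -0.0]
force: [0.3, 0.5, -0.9]
width: 0.314
gripper_force: 15.0
t 8.25 pos [481.2 -32.7  27.9] yaw 12.95 tilt 0.00 F [ 0.3  0.5 -0.9] w 0.314 g 15.0
turn units -0.01 then shift units [-0.01  -0.002  0.037]
14175 ((524.7557373046875, -23.112703323364258), (98.88762664794922, 28.918840408325195), 12.467975616455078) [40.20210489 41.44278919 42.50180792]
```

```bash
python3 -m creep '[[0,-0.01,0.04,0,0.2],[0.1,0,0,0,0.2],[0.2,0,0,0,0.2],[0.25,0,0,0,0.2],[0.25,0,0,0,0.2],[0.25,0,0,0,0.2],[0.25,0,0,0,0.2],[0.2,0,0,0,0.2],[0.2,0,0,0,0.2],[0.1,0,0,0,0.2],[0.1,0,0,0,0.2],[0,0,0,0,0.2]]'; python3 -c "
from h import *
go(563,-13.7,26.4,13)"
```

```text
clock: 9.8
position: [0.5552, -0.0154, 0.0266]
ee_rot: [3.121, 0.354, -0.0]
force: [-3.1, -0.3, 4.8]
width: 0.312
gripper_force: 15.0
t 9.80 pos [555.2 -15.4  26.6] yaw 12.95 tilt 0.02 F [-3.1 -0.3  4.8] w 0.312 g 15.0
turn units -0.01 then shift units [0.199 0.003 0.004]
```

```bash
python3 -m creep '[[0.06,0,0,0,0.2],[0.06,0,0,0,0.2],[0.04,0,0,0,0.2],[0,0,0,0,0.2]]'; python3 -m creep '[[0.03,0,0,0,0.2],[0.03,0,0,0,0.2],[0,0,0,0,0.2]]'
```

```text
clock: 10.3
position: [0.561, -0.0141, 0.0266]
ee_rot: [3.121, 0.354, -0.001]
force: [-4.4, -1.2, 7.3]
width: 0.315
gripper_force: 15.0
clock: 10.68
position: [0.5633, -0.0136, 0.0266]
ee_rot: [3.121, 0.354, -0.001]
force: [-3.7, -1.6, 8.0]
width: 0.318
gripper_force: 15.0
```

```bash
python3 -m creep '[[0.03,0,0,0,0.2],[0.03,0,0,0,0.2],[0,0,0,0,0.2]]';  python3 -c "
from h import *
go(563,-13.7,26.4,13)
d=grab('top'); P=cloud(d)*1000;np.save('t2.npy',P)
hsv=cv2.cvtColor(d['pixels'],cv2.COLOR_BGR2HSV); cv2.imwrite('pics/t2.png',cv2.resize(d['pixels'][130:240,260:380],None,fx=5,fy=5,interpolation=2))
d=grab('wrist'); cv2.imwrite('pics/w2.png',d['pixels'])"
```

```text
clock: 11.05
position: [0.5639, -0.0135, 0.0266]
ee_rot: [3.121, 0.354, -0.007]
force: [-9.9, -1.2, 15.2]
width: 0.317
gripper_force: 15.0
t 11.05 pos [563.9 -13.5  26.6] yaw 12.93 tilt 0.25 F [-9.9 -1.2 15.2] w 0.317 g 15.0
turn units -0.02 then shift units [-0.023  0.     0.004]
```

View pics/w2.png

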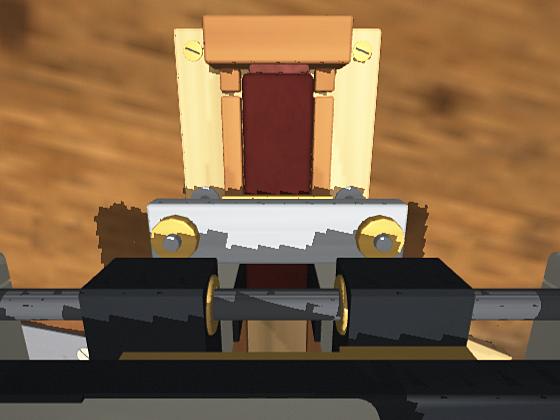

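The bar's far end (280,70) meets the stop's face, and the force rise agrees (10 N with motion stalled). Now release and go to the wedge.

```bash
python3 -m creep '[[0,0,0,0,0.4],[0,0,0,0,0.5],[0,0,0,0,0.5],[0,0,-0.4,0,0.5],[0,0,-0.8,0,0.5],[0,0.3,-0.8,0.8,0.5],[0,0.6,-0.5,1,0.5],[0,0.8,0,1,0.5],[0,0.8,0,1,0.5],[0,0.8,0,1,0.5],[0,0.6,0,1,0.5],[0,0.4,0,1,0.5]]';  python3 -c "
from h import *
go(569.8,-208.5,60,-16.2)"
```

```text
clock: 12.65
position: [0.5696, -0.1854, 0.1258]
ee_rot: [3.116, -0.399, -0.002]
force: [-0.2, 0.0, 0.5]
width: 0.499
gripper_force: 0.0
t 12.65 pos [ 569.6 -185.4  125.8] yaw -14.59 tilt 0.06 F [-0.2  0.   0.5] w 0.499 g 0.0
turn units 0.40 then shift units [0.168 0.552 1.645]
```

```bash
python3 -m creep '[[0.16,0.3,0.4,0.4,0.5],[0,0.25,0.4,0,0.5],[0,0,0.4,0,0.5],[0,0,0.4,0,0.5],[0,0,0,0,0.5]]';  python3 -c "
from h import *
d=grab('top'); P=cloud(d)*1000
hsv=cv2.cvtColor(d['pixels'],cv2.COLOR_BGR2HSV)
k=((hsv[...,0]<8)|(hsv[...,0]>172))&(hsv[...,1]>100)&(hsv[...,2]<140)&(P[...,2]>30)&(P[...,2]<46)
k[:,:285]=0;k[:,350:]=0;k[230:]=0
q=P[k][:,:2]-[587,-8.2]; a=np.radians(13); R=np.array([[np.cos(a),np.sin(a)],[-np.sin(a),np.cos(a)]]); q=q@R.T
print(k.sum(),q.min(0),q.max(0),np.median(P[k][:,2]))
d=grab('wrist'); P=cloud(d)*1000; k=(P[...,2]>4)&(P[...,2]<20)
n,L,st,c=cv2.connectedComponentsWithStats(k.astype(np.uint8))
for i in range(1,n):
    p=P[L==i]
    if st[i,4]>500 and abs(p[:,1].mean()+215)<40: print(st[i],cv2.minAreaRect(p[:,:2].astype(np.float32)))
go(569.8,-208.5,2.5,-16.2)"
```

```text
clock: 13.28
position: [0.5698, -0.2052, 0.0606]
ee_rot: [-3.111, 0.431, 0.005]
force: [0.2, -0.1, -0.3]
width: 0.498
gripper_force: 0.0
271 [-44.4965864  -12.56368558] [67.62243861 13.22154716] 39.919274803231986
[121  17 152  57 926] ((686.3449096679688, -193.36843872070312), (4.984119415283203, 87.64326477050781), 2.7853920459747314)
[ 265  127   36  127 4425] ((595.1196899414062, -216.21237182617188), (21.805997848510742, 79.64373016357422), 73.8419418334961)
t 13.38 pos [ 571.  -205.8   62.3] yaw -15.80 tilt 0.02 F [-0.1 -0.5  0.4] w 0.499 g 0.0
turn units 0.10 then shift units [-0.01   0.074  1.495]
```

```bash
python3 -m creep '[[0,0.08,0.5,0.1,0.5],[0,0,0.5,0,0.5],[0,0,0.3,0,0.5],[0,0,0.18,0,0.5],[0,0,0,0,0.5],[0,0,0,0,0.2],[0,0,0,0,0.1],[0,0,0,0,0.1],[0,0,0,0,0.1]]' 20;  python3 -c "
from h import *
go(569.8,-208.5,2.5,-16.2)"
```

```text
clock: 14.5
position: [0.5702, -0.2096, 0.0035]
ee_rot: [3.11, -0.444, 0.001]
force: [0.1, 0.0, 2.6]
width: 0.236
gripper_force: 20.0
t 14.50 pos [ 570.2 -209.6    3.5] yaw -16.26 tilt 0.04 F [0.1 0.  2.6] w 0.236 g 20.0
turn units -0.01 then shift units [-0.016 -0.024  0.026]
```

```bash
python3 -m creep '[[0,0,-0.5,0,0.1],[0,0,-0.8,0,0.1],[-0.2,-0.1,-0.8,-1,0.1],[-0.3,-0.4,-0.5,-1,0.1],[-0.3,-0.7,0,-1,0.1],[-0.3,-0.7,0,-1,0.1],[-0.3,-0.7,0,-1,0.1],[-0.2,-0.7,0,-1,0.1],[0,-0.6,0,-1,0.1],[0,-0.4,0,-0.3,0.1],[0,0,0,0,0.1]]';  python3 -c "
from h import *
go(509.3,-26.1,60,13)"
```

```text
clock: 15.88
position: [0.5093, -0.0308, 0.1072]
ee_rot: [-3.121, -0.357, -0.0]
force: [0.0, -0.6, -0.3]
width: 0.241
gripper_force: 20.0
t 15.88 pos [509.3 -30.8 107.2] yaw 13.05 tilt 0.02 F [ 0.  -0.6 -0.3] w 0.241 g 20.0
turn units 0.01 then shift units [ 0.027 -0.114  1.179]
```

```bash
python3 -m creep '[[0.02,-0.11,0.4,0,0.1],[0,0,0.5,0,0.1],[0,0,0.28,0,0.1],[0,0,0,0,0.1]]';  python3 -c "
from h import *
go(509.3,-26.1,43.5,13)
d=grab('wrist'); cv2.imwrite('pics/w3.png',d['pixels']); P=cloud(d)*1000
a=np.radians(13); R=np.array([[np.cos(a),np.sin(a)],[-np.sin(a),np.cos(a)]]); J=(P[...,:2]-[587,-8.2])@R.T
k=(P[...,2]>54)&(P[...,2]<80)&(J[...,0]<-9)&(abs(J[...,1])<25)
print(k.sum(),J[k].min(0),J[k].max(0),np.percentile(P[k][:,2],[2,50,98]))
k=(P[...,2]>36)&(P[...,2]<46)&(abs(J[...,1])<25)&(J[...,0]>15)
print('bar',J[k].min(0),J[k].max(0),np.median(P[k][:,2]))"
```

```text
clock: 16.38
position: [0.5082, -0.028, 0.0587]
ee_rot: [-3.122, -0.353, 0.003]
force: [0.7, -0.6, -0.0]
width: 0.237
gripper_force: 20.0
t 16.38 pos [508.2 -28.   58.7] yaw 12.90 tilt 0.13 F [ 0.7 -0.6 -0. ] w 0.237 g 20.0
turn units -0.02 then shift units [ 0.039 -0.04   0.381]
8203 [-88.42111412 -24.98114776] [-15.16555082  24.88734454] [60.85368    65.26663874 76.80028698]
bar [ 23.0459977  -14.90154224] [43.6412803  14.17717013] 40.26326757265102
```

View pics/w3.png

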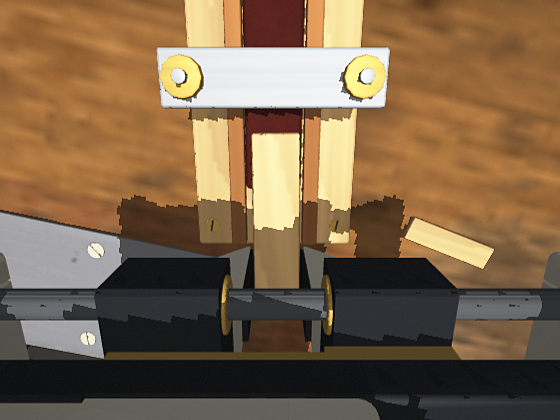

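The wedge (columns 253–299) is lined up over the bar (245–302), nose toward the bridge. Lowering it onto the bar.

```bash
python3 -m creep '[[0.02,-0.04,0.2,0,0.1],[0,0,0.12,0,0.1],[0,0,0.04,0,0.1],[0,0,0,0,0.1],[0,0,0,0,0.1]]';  python3 -c "
from h import *
go(509.3,-26.1,43.5,13)"
```

```text
clock: 17.05
position: [0.5095, -0.0258, 0.0457]
ee_rot: [3.121, 0.354, 0.001]
force: [-0.1, -1.0, -0.8]
width: 0.237
gripper_force: 20.0
t 17.05 pos [509.5 -25.8  45.7] yaw 12.95 tilt 0.02 F [-0.1 -1.  -0.8] w 0.237 g 20.0
turn units -0.01 then shift units [-0.005  0.006  0.055]
```

```bash
python3 -m creep '[[0,0,0.03,0,0.1],[0,0,0,0,0.1]]'; python3 -m creep '[[0,0,0.02,0,0.1],[0,0,0,0,0.1]]'
```

```text
clock: 17.3
position: [0.5093, -0.0259, 0.0443]
ee_rot: [3.122, 0.354, 0.0]
force: [-0.3, 0.1, -1.1]
width: 0.235
gripper_force: 20.0
clock: 17.55
position: [0.5093, -0.0259, 0.0435]
ee_rot: [3.122, 0.354, -0.0]
force: [0.1, -0.7, -0.9]
width: 0.237
gripper_force: 20.0
```

```bash
python3 -m creep '[[0,0,0.015,0,0.1],[0.1,0,0,0,0.1],[0.2,0,0,0,0.1],[0.2,0,0,0,0.1],[0.2,0,0,0,0.1],[0.1,0,0,0,0.1],[0,0,0,0,0.1]]'; python3 -m creep '[[0.05,0,0,0,0.1],[0.05,0,0,0,0.1],[0,0,0,0,0.1]]'; python3 -c "
from h import *
go(587-25.7*.974,-8.2-25.7*.225,43.5,13)"
```

```text
clock: 18.42
position: [0.54, -0.0189, 0.0433]
ee_rot: [3.121, 0.354, -0.002]
force: [-5.8, -2.2, 11.2]
width: 0.236
gripper_force: 20.0
clock: 18.8
position: [0.5435, -0.0182, 0.0434]
ee_rot: [3.121, 0.354, -0.003]
force: [-7.9, -2.1, 14.3]
width: 0.237
gripper_force: 20.0
t 18.80 pos [543.5 -18.2  43.4] yaw 12.94 tilt 0.12 F [-7.9 -2.1 14.3] w 0.237 g 20.0
turn units -0.02 then shift units [ 0.473  0.002 -0.005]
```

```bash
python3 -m creep '[[0,0,-0.01,0,0.1],[0,0,0,0,0.1]]'; python3 -m creep '[[0.05,0,0,0,0.1],[0.05,0,0,0,0.1],[0,0,0,0,0.1]]'; python3 -m creep '[[0.05,0,0,0,0.1],[0,0,0,0,0.1]]'
```

```text
clock: 19.05
position: [0.5447, -0.0177, 0.0434]
ee_rot: [3.121, 0.354, 0.001]
force: [-0.6, -1.0, 3.0]
width: 0.235
gripper_force: 20.0
clock: 19.42
position: [0.5482, -0.0169, 0.0434]
ee_rot: [3.121, 0.354, -0.001]
force: [-3.6, -1.6, 6.6]
width: 0.235
gripper_force: 20.0
clock: 19.68
position: [0.55, -0.0165, 0.0434]
ee_rot: [3.121, 0.354, -0.001]
force: [-3.1, -1.5, 5.7]
width: 0.236
gripper_force: 20.0
```

```bash
for i in 1; do python3 -m creep '[[0.04,0,0,0,0.1],[0,0,0,0,0.1]]'; done; python3 -m creep '[[0.04,0,0,0,0.1],[0,0,0,0,0.1]]'; python3 -m creep '[[0.04,0,0,0,0.1],[0,0,0,0,0.1]]'
```

```text
clock: 19.92
position: [0.5515, -0.0162, 0.0434]
ee_rot: [3.121, 0.354, -0.001]
force: [-3.4, -1.0, 6.9]
width: 0.238
gripper_force: 20.0
clock: 20.18
position: [0.5531, -0.0158, 0.0434]
ee_rot: [3.121, 0.354, -0.001]
force: [-3.9, -1.2, 6.5]
width: 0.235
gripper_force: 20.0
clock: 20.42
position: [0.5546, -0.0155, 0.0434]
ee_rot: [3.121, 0.354, -0.001]
force: [-2.9, -1.3, 6.1]
width: 0.234
gripper_force: 20.0
```

```bash
python3 -m creep '[[0.04,0,0,0,0.1],[0,0,0,0,0.1]]'; python3 -m creep '[[0.04,0,0,0,0.1],[0,0,0,0,0.1]]'; python3 -m creep '[[0.04,0,0,0,0.1],[0,0,0,0,0.1]]';  python3 -m creep '[[0.03,0,0,0,0.1],[0,0,0,0,0.1]]'
```

```text
clock: 20.68
position: [0.5563, -0.0151, 0.0434]
ee_rot: [3.121, 0.354, -0.001]
force: [-3.4, -0.9, 6.7]
width: 0.234
gripper_force: 20.0
clock: 20.92
position: [0.5578, -0.0147, 0.0434]
ee_rot: [3.121, 0.354, -0.001]
force: [-3.7, -0.4, 7.6]
width: 0.233
gripper_force: 20.0
clock: 21.18
position: [0.5594, -0.0144, 0.0434]
ee_rot: [3.121, 0.354, -0.001]
force: [-3.4, -1.2, 6.6]
width: 0.237
gripper_force: 20.0
clock: 21.42
position: [0.5604, -0.0141, 0.0434]
ee_rot: [3.121, 0.354, -0.001]
force: [-3.6, -1.1, 7.5]
width: 0.238
gripper_force: 20.0
```

```bash
python3 -m creep '[[0,0,0,0,0.3],[0,0,0,0,0.4],[0,0,0,0,0.4],[0,0,-0.4,0,0.4],[0,0,-0.4,0,0.3],[-0.4,0,0,0,0],[-0.4,0,0,0,0],[0,0,0,0,0],[0,0,0,0,0],[0,0,0,0,0]]' 10; python3 -c "
from h import *
x=-58
go(587+x*.974,-8.2+x*.225,44.5,13)
d=grab('wrist'); cv2.imwrite('pics/w4.png',d['pixels']); P=cloud(d)*1000
a=np.radians(13); R=np.array([[np.cos(a),np.sin(a)],[-np.sin(a),np.cos(a)]]); J=(P[...,:2]-[587,-8.2])@R.T
k=(P[...,2]>43.5)&(P[...,2]<58)&(J[...,0]<-6)&(J[...,0]>-50)&(abs(J[...,1])<16)
print(k.sum(),J[k].min(0),J[k].max(0),np.percentile(P[k][:,2],[2,50,98]))"
```

```text
clock: 22.68
position: [0.5302, -0.021, 0.0754]
ee_rot: [-3.121, -0.354, -0.001]
force: [0.3, -0.5, -0.2]
width: 0.004
gripper_force: 0.0
t 22.68 pos [530.2 -21.   75.4] yaw 12.96 tilt 0.03 F [ 0.3 -0.5 -0.2] w 0.004 g 0.0
turn units -0.01 then shift units [0.006 0.009 0.772]
2555 [-41.53852742 -10.87883898] [-6.45983522 11.22458463] [50.299202   52.57611915 54.78132681]
```

View pics/w4.png

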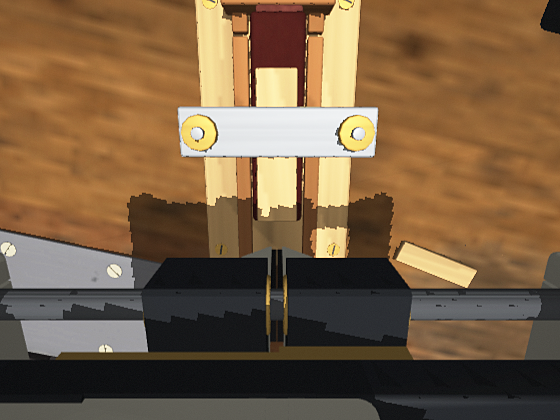

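The wedge lies flat on the bar under the bridge, tail at (278,218). Lowering closed fingers behind the tail to push.

```bash
python3 -m creep '[[0,0,0.4,0,0],[0,0,0.37,0,0],[0,0,0,0,0],[0.1,0,0,0,0],[0.05,0,0,0,0],[0,0,0,0,0]]' 30; python3 -m creep '[[0.04,0,0,0,0],[0,0,0,0,0]]';  python3 -m creep '[[0.04,0,0,0,0],[0,0,0,0,0]]'
```

```text
clock: 23.48
position: [0.536, -0.0197, 0.0449]
ee_rot: [3.121, 0.354, 0.001]
force: [-0.5, 0.1, 0.4]
width: 0.005
gripper_force: 0.0
clock: 23.72
position: [0.5366, -0.0196, 0.0445]
ee_rot: [3.121, 0.354, -0.001]
force: [-2.3, -0.1, 1.5]
width: 0.006
gripper_force: 1.1
clock: 23.98
position: [0.5367, -0.0196, 0.0442]
ee_rot: [3.121, 0.354, -0.005]
force: [-6.4, -1.5, 5.1]
width: 0.004
gripper_force: 3.4
```

```bash
python3 -m creep '[[0.04,0,0,0,0],[0,0,0,0,0]]';  python3 -m creep '[[0.04,0,0,0,0],[0,0,0,0,0]]'; python3 -c "
from h import *
go(0,0,0,13)"
```

```text
clock: 24.22
position: [0.5368, -0.0196, 0.044]
ee_rot: [3.121, 0.354, -0.01]
force: [-10.8, -2.4, 7.4]
width: 0.007
gripper_force: 5.5
clock: 24.48
position: [0.5369, -0.0196, 0.0436]
ee_rot: [3.12, 0.353, -0.014]
force: [-15.1, -3.5, 11.5]
width: 0.006
gripper_force: 7.5
t 24.48 pos [536.9 -19.6  43.6] yaw 12.92 tilt 0.52 F [-15.1  -3.5  11.5] w 0.006 g 7.5
turn units -0.02 then shift units [-12.958  -3.498   1.207]
```

```bash
python3 -m creep '[[0.04,0,-0.01,0,0],[0,0,0,0,0]]';  python3 -m creep '[[0.025,0,-0.005,0,0],[0,0,0,0,0]]'
```

```text
clock: 24.72
position: [0.537, -0.0196, 0.0437]
ee_rot: [3.12, 0.353, -0.018]
force: [-18.2, -3.6, 11.4]
width: 0.006
gripper_force: 9.3
clock: 24.98
position: [0.537, -0.0196, 0.0437]
ee_rot: [3.12, 0.353, -0.021]
force: [-21.1, -4.1, 12.7]
width: 0.005
gripper_force: 10.6
```

```bash
python3 -m creep '[[0.018,0,-0.005,0,0],[0,0,0,0,0],[0,0,0,0,0]]'; python3 -c "
from h import *
f=[readout.observe()['force'] for _ in range(3)];print(f)"
```

```text
clock: 25.35
position: [0.5371, -0.0196, 0.0437]
ee_rot: [3.12, 0.353, -0.023]
force: [-22.4, -4.2, 13.0]
width: 0.006
gripper_force: 11.3
[array([-22.4244587 ,  -4.19267218,  12.96281794]), array([-22.4244587 ,  -4.19267218,  12.96281794]), array([-22.4244587 ,  -4.19267218,  12.96281794])]
```

```bash
python3 -m creep '[[-0.1,0,0,0,0],[-0.2,0,0,0,0],[-0.5,0,0,0,0],[-0.4,0,-0.5,0,0],[0,0,-0.8,0,0],[0,0,-0.8,0,0],[-0.3,0,-0.8,0,0],[-0.3,0,-0.5,0,0],[0,0,0,0,0]]'; python3 -c "
from h import *
d=grab('wrist'); cv2.imwrite('pics/w5.png',d['pixels']); P=cloud(d)*1000
a=np.radians(13); R=np.array([[np.cos(a),np.sin(a)],[-np.sin(a),np.cos(a)]]); J=(P[...,:2]-[587,-8.2])@R.T
k=(P[...,2]>43.5)&(P[...,2]<58)&(J[...,0]<-6)&(J[...,0]>-50)&(abs(J[...,1])<16)
print(k.sum(),J[k].min(0),J[k].max(0),np.percentile(P[k][:,2],[2,50,98]))
hsv=cv2.cvtColor(d['pixels'],cv2.COLOR_BGR2HSV)
k=((hsv[...,0]<8)|(hsv[...,0]>172))&(hsv[...,1]>100)&(hsv[...,2]<140)&(P[...,2]>36)&(P[...,2]<44)&(abs(J[...,1])<20)&(abs(J[...,0])<90)
print(k.sum(),J[k].min(0),J[k].max(0))
go(0,0,0,13)"
```

```text
clock: 26.48
position: [0.4758, -0.0339, 0.183]
ee_rot: [3.121, 0.354, 0.007]
force: [0.4, 0.2, -0.4]
width: 0.003
gripper_force: 0.0
1249 [-40.7317903  -10.55425794] [-6.29432662 11.11486933] [50.17120343 52.58417623 54.99951877]
828 [-44.90961828 -14.40148921] [45.96143545 14.46158296]
t 26.52 pos [475.5 -33.9 181.9] yaw 12.93 tilt 0.16 F [-0.3  0.2 -0.2] w 0.008 g 0.0
turn units -0.02 then shift units [-11.405  -3.504   4.514]
```

View pics/w5.png

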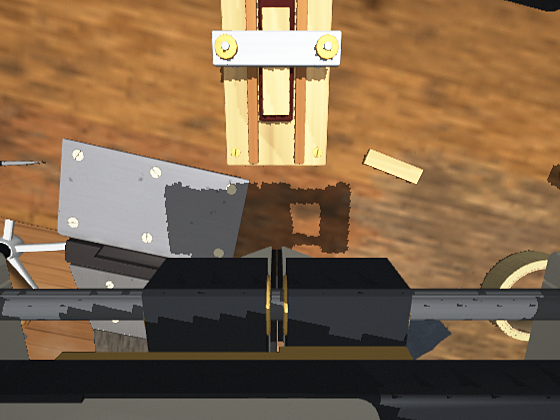

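The wedge (277,95) stayed jammed after I backed off, its tail at jig x about -41 mm, and the bar's near end is at home. Handing in.

```bash
python3 -c "
from cell import sign_off
print(sign_off())"
```

```text
the job is handed in; nothing more can be done
None
```

The wax bar is against the stop and the wedge is jammed under the bridge with about 23 N on its tail; it stayed put after I let go, and I handed the job in at about 26.5 s (no verdict came back).

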